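# Lay the tall leather form down on its rest

## Task

Tip the tall wooden form away from the robot so that it leans against the hinged stop, then keep pushing so that form and stop go down together, slowly and gently, until the form lies flat on its side, straight and centred on the fully lowered stop; then move away. Use only the fingertips or the outside of the fingers: do not grasp or lift the form, and leave everything else on the bench where it stands.

Things in the scene. Friction and masses are not known exactly. Their poses are not given: they have to be found in the camera images.
- form: tall pale wooden block with two thin dark lines round it, 44 mm thick (its x) x 70 wide (its y) x 190 tall (its z), 0.3 to 0.48 kg, upright on the rest's standing block; origin at the centre of its underside. +x is the face that looks at the stop, within a few degrees of the rest's x. Laid down as wanted, its +x points straight down and its z along the rest's x.
- form_heel (a point): middle of the form's bottom edge on the stop side (22 mm along the form's x from its origin): the edge over which it tips; it starts 4 to 12 mm behind the hinge line
- rest: low fixed wooden fixture, 300 mm long (x), 150 wide. x points away from the robot (turned up to 46 degrees either way), z up; origin on the table below the hinge. Standing block: 7 to 100 mm behind the hinge (-x), top 30 mm above the table. Ahead of the hinge only a 10 mm base plate with a 20 mm high rubber strip; the lowered stop's upper face is flush with the standing block's top.
- rest_hinge (a point): middle of the hinge line of the stop, 30 mm above the table; the hinge line runs along the rest's y; axes as the rest's
- leaf (a joint): angle of the hinged stop, an open wooden frame with cork face, 96 mm wide, 160 long from the hinge, 10 thick: 0 upright, 1.571 lowered flat, away from the robot, on its end stop. Starts at 0.2 to 0.38. The hinge is stiff (friction 0.95 N m, light damping): it holds the leaning form wherever it is left and goes down only when pushed, about 3 to 7 N at 140 mm from the hinge.
- leaf_end (a point): middle of the stop's free end on its cork face, 160 mm from the hinge
- short_form: bystander: short pale wooden block 44 x 60 x 85 mm, standing; origin at the centre of its underside
- maul: bystander: round white plastic maul standing on its head, 60 mm across, 132 mm tall; origin at the centre of its underside
- jar: bystander: squat brown glass jar with steel lid, 56 mm across, 75 mm tall; origin at the centre of its underside
- cup: bystander: white ceramic cup, 70 mm across the rim, 85 mm tall; origin at the centre of its underside
- awl: bystander: awl with dark wooden handle lying on the table nearer the robot, about 143 mm long, 26 mm high; origin under the middle of its handle
- disc: bystander: flat pale wooden disc, 90 mm across, 8 mm thick, lying on the table nearer the robot; origin at the centre of its underside
- slat: bystander: pale wooden strip 24 x 220 x 6 mm lying to the right of the rest; origin at the centre of its underside
Mind the look-alikes: they are no part of the job. Several things have the shape of the form; the one meant has the colours described above.

How it is judged (in metres and radians):
On the way:
1. the form leans against the stop while the stop is still well up (less than 0.9 rad from upright) (angle between form's own z axis and vertical above 0.2 rad and contact force between form and leaf above 0.15 N and value of joint leaf below 0.9 rad), for 0.1 s.
At the end, for the whole second after the job is handed in: The form lies on its side on the fully lowered stop (stop beyond 1.50 rad; the form's stop-side face down within 0.1 rad), its length along the rest within 0.15 rad, its heel still near the hinge line (40 mm behind to 30 mm ahead, 25 mm to either side of the middle), at rest and released (angle between form's own x axis and vertical above 3.0416 rad and value of joint leaf above 1.5 rad and angle between the z axis of form and the x axis of rest, either way round below 0.15 rad and x of form_heel in the frame of rest between -0.04 and 0.03 m and y of form_heel in the frame of rest between -0.025 and 0.025 m and height (world z) of form_heel below 0.04 m and contact force between form and leaf above 0.15 N and linear speed of form below 0.02 m/s and angular speed of form below 0.1 rad/s); the robot touches nothing.
It fails at once if the form falls or is slapped down (turns faster than 3 rad/s) (angular speed of form above 3 rad/s).
It fails at once if the form is lifted or carried (its heel edge rises more than 15 mm off the standing block) (height (world z) of form_heel above 0.045 m).
It fails at once if a bystander is disturbed (moved more than 20 mm) (distance of any of short_form, maul, jar, cup, awl, disc, slat from where it was at the start of the episode above 0.02 m).
It also fails if it takes over 48 s, if anything falls off the work surface, if the arm or the gripper's body presses on something with over 40 N, if the wrist force passes 120 N, or if a joint passes its speed limit or range.

## Robot

A 6-joint arm with a two-finger parallel gripper is mounted at the origin on the work surface. World frame = base frame: x ahead of the robot, y to its left, z up, the work surface at z = 0. Lengths are in m, angles in degrees, forces in N, time in s.
With the tool pointing down it reaches from about 0.3 to 0.75 m from the base axis. Payload 8.5 kg.
Tool frame: the origin (TCP) lies at the very end of the fingers, on their centre line; the grasp point (between the pads) lies 19 mm behind it; x points along the fingers, y is the direction in which the jaws open and shut, and the axes are right-handed (so a half turn about x gives the same grasp; the last joint's range is limited). The gripper opens to 85 mm and grips with 20 to 120 N. Pads are 22 mm wide; open, the fingers measure 114 mm over their backs; the gripper's body (76 mm by 85 mm) begins 54 mm behind the grasp point. The pads swing forward as they close: fully open they stand 13 mm farther back than shut.
Start: joints at [-88.367, 21.807, 74.336, -0, 83.858, -12.336], TCP at [0.133, -0.534, 0.231] pointing down, gripper open.
Joint ranges: [-178.18, 178.18], [-50.72, 133.34], [12.68, 142.11], [-81.47, 261.47], [9.98, 163.14], [-165.26, 165.26]. Speed limits (degrees/s): [136.94, 136.94, 180, 180, 180, 180].

## Interface

Orientations are given as a 3x3 rotation matrix whose columns are the frame's x, y, z axes.
In Python, from rig import sensors, cams, env gives the robot as it stands.
- The arm moves only by the shell command python3 -m crank 'ROWS' [FORCE]. ROWS is a JSON object of lists of equal length, an entry for each row: "hand": the closure in counts, from 0 (fully open) to 255 (shut); "translation": the shift along the tool's x, y, z in m, a list of three; "dr": the turn, a rotation vector about the tool's x, y, z in rad, a list of three. A call has 1 to 5 rows; each row is the pose to reach, as a shift and turn from the pose commanded when the call began, along the tool's axes at that moment; what a row does not reach only later rows make up. A row lasts 1/10 s, in which the tool goes at most 50 mm and 8.59 degrees, less where a joint would pass 70% of its speed; a pose out of reach is approached as far as the arm can. A call with a gripper value outside its range is refused whole. The fingers move at their own pace and stop on an object; FORCE is the grip in N (left out, the last holds). Time passes only in rows, so rows that repeat a pose let the fingers close. It gives the time, the measured TCP pose, the force and the opening at its end, in the units of the state.
- sensors.observe(): the state, without advancing time (a new reading comes with each control period).
- cams.get_image(name): name is "side" or "top" or "wrist"; returns (picture, depth): 400x640x3 uint8, blue, green, red; 400x640 float32, m along the optical axis (not along the pixel's ray), 0 where there is no reading.
- cams.calibration(name): a dict with "vertical_fov" (degrees; the focal length in pixels is half the picture's height over the tangent of half this angle, whatever the lens; pixels are square), "cx", "cy" (the principal point, pixels), "extrinsics" (4x4, takes a point from camera to world coordinates). Camera axes: x right, y down, z forward; pixel columns grow to the right and rows downward; lengths in m; the calibration is good to about 2 mm. A picture is of the moment at which its call begins: read the wrist's pose just before it. calibration takes no time and is no camera call; for the wrist camera it gives the pose at the moment of the call.
- env.close_job(): hands the job in, once; it reports no verdict.
The state is a dict: "time_s": time; "q": joint angles; "qvel": joint speeds; "joint_efforts": joint torques, N m; "position": TCP position; "tool_rot": TCP orientation; "ft_force": force on the tool from outside, world axes, zero at the start; "wrist_torque": the same for the moment, N m; "grip_width": finger opening in m.
Only numpy, scipy, OpenCV 4.12 (cv2) and the standard library are available. Lean on these libraries where they do the work, as an engineer would, in place of code of your own. Each camera call takes 0.05 s, during which the arm holds its last target. There are 200 camera calls.

## Working session

There is one attempt and no reset: what is moved stays moved. The work goes in short steps, Python scripts to look and compute and a shell command to move; the robot and the scene stay as the last step left them, time stands still between calls to the robot, and variables do not carry over. Pictures are saved under pics/ and viewed, about 8 in all and at most 12, crops included, and the job is handed in when it is done.

```bash
ls; mkdir -p pics
python3 - <<'E'
from rig import sensors,cams
import cv2,numpy as np
print(sensors.observe())
for n in("top","side"):
    c=cams.calibration(n);print(n,c)
    p,d=cams.get_image(n);cv2.imwrite(f"pics/{n}0.png",p);np.save(f"pics/{n}0.npy",d)
E
```

```text
pics
{'time_s': 0.0, 'q': array([-8.83667374e+01,  2.18418508e+01,  7.43837909e+01,  1.21467219e-03,
        8.38574328e+01, -1.23382889e+01]), 'qvel': array([-0.02777876, -0.04510019, -0.05780761,  0.03800304, -0.01923316,
       -0.02842731]), 'joint_efforts': array([-9.23670655e-05, -4.48460519e+01, -2.31277227e+01, -1.60989157e-04,
        4.67495236e-03, -1.63087327e-05]), 'position': array([ 0.13276363, -0.53344662,  0.23070937]), 'tool_rot': array([[-2.02559103e-05,  2.41437863e-01, -9.70416281e-01],
       [ 1.44993577e-03, -9.70415254e-01, -2.41437637e-01],
       [-9.99998949e-01, -1.41193181e-03, -3.30412748e-04]]), 'ft_force': array([ 0.17624616, -0.44866877, -0.27667763]), 'wrist_torque': array([-0.03125474, -0.053097  ,  0.03124483]), 'grip_width': 0.08532845622256349}
top {'vertical_fov': 53.80270202968767, 'cx': 323.3234934227832, 'cy': 204.47286088493263, 'extrinsics': array([[ 0.00160878, -0.99636717,  0.0851462 ,  0.40926006],
       [-0.99999004, -0.00195738, -0.00401089, -0.02775287],
       [ 0.00416299, -0.0851389 , -0.9963604 ,  1.26476564],
       [ 0.        ,  0.        ,  0.        ,  1.        ]])}
side {'vertical_fov': 46.02187848665089, 'cx': 314.4242907722303, 'cy': 206.4629780004255, 'extrinsics': array([[-0.97613197, -0.1346396 ,  0.17040703,  0.24368345],
       [-0.21698392,  0.63779492, -0.73900989,  1.05771631],
       [-0.00918474, -0.75834676, -0.65178664,  1.09713112],
       [ 0.        ,  0.        ,  0.        ,  1.        ]])}
```

View pics/top0.png

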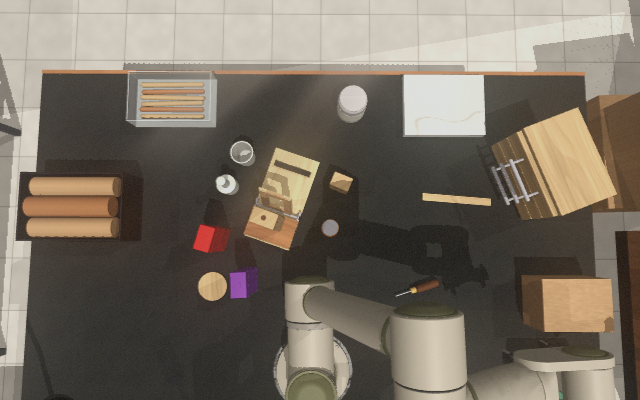

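View pics/side0.png

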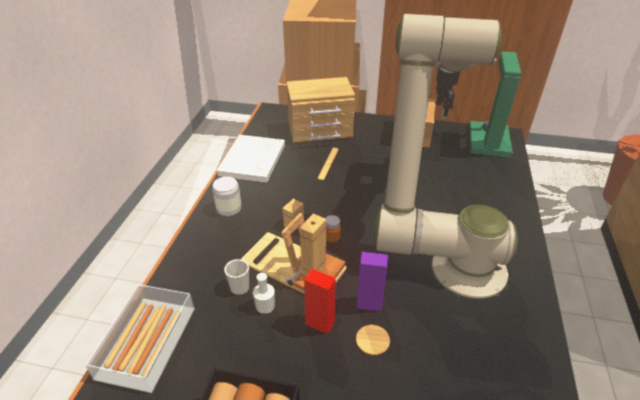

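The top view shows the rest around px (282,200), turned to the right, with the form on it at about (265,215), the red and purple look-alike blocks at (210,238) and (243,283). In the side view the form is at about (314,245), with the stop leaning to its left. Next: measure with depth.

```bash
cat > h.py <<'E'
import numpy as np,cv2
from rig import cams
def cloud(n,d,c=None):
    c=c or cams.calibration(n);f=200/np.tan(np.radians(c["vertical_fov"]/2))
    v,u=np.mgrid[:400,:640]
    P=np.stack([(u-c["cx"])/f*d,(v-c["cy"])/f*d,d],-1)
    E=c["extrinsics"];W=P@E[:3,:3].T+E[:3,3];W[d==0]=np.nan
    return W
E
python3 - <<'E'
from h import *
im={};
for n in("top","side"):
    p=cv2.imread(f"pics/{n}0.png");W=cloud(n,np.load(f"pics/{n}0.npy"));im[n]=(p,W)
    hsv=cv2.cvtColor(p,cv2.COLOR_BGR2HSV)
    near=(abs(W[...,0]-.5)<.25)&(abs(W[...,1]-.08)<.25)
    for nm,lo,hi in(("plate",.004,.02),("block",.024,.037),("ftop",.21,.235)):
        m=(near&(W[...,2]>lo)&(W[...,2]<hi)&(hsv[...,1]>50)&(hsv[...,0]<30)).astype(np.uint8)
        k,l,s,c=cv2.connectedComponentsWithStats(m)
        for i in range(1,k):
            if s[i,4]<40: continue
            X=W[l==i];r=cv2.minAreaRect(X[:,:2].astype(np.float32)*1000)
            print(n,nm,s[i],np.round(X.mean(0),4),"rect",np.round(r[0],1),np.round(r[1],1),round(r[2],1))
    print(n,"tall",np.nanmax(W[...,2][near]))
    a=(220,130,130,130) if n=="top" else (220,190,150,150)
    q=p[a[1]:a[1]+a[3],a[0]:a[0]+a[2]]
    cv2.imwrite(f"pics/{n}0c.png",cv2.resize(q,(390,390),interpolation=cv2.INTER_CUBIC))
cv2.imwrite("pics/c0.png",np.hstack([cv2.imread("pics/top0c.png"),cv2.imread("pics/side0c.png")]))
E
```

```text
top plate [ 262  147   58   69 2045] [0.6035 0.0716 0.0108] rect [595.8  82.1] [163.4 194.7] 69.0
top plate [269 196  15  11  90] [0.5262 0.1174 0.0112] rect [526.4 118.8] [53.6 18.5] 71.3
top plate [257 205  40  15  65] [0.4909 0.1158 0.0115] rect [491.6 116.4] [132.5   5.7] 70.9
top plate [242 234  48  17  68] [0.3973 0.1491 0.0107] rect [396.1 150.6] [155.3  11.3] 72.6
top plate [208 272  19  18 278] [0.2749 0.3025 0.009 ] rect [276.5 300.4] [58.9 52.7] 89.9
top block [244 214  58  35 879] [0.4277 0.1208 0.0307] rect [451.3 126.5] [153.7 109.6] 71.0
top ftop [249 206  30  24 442] [0.4635 0.1266 0.2205] rect [463.8 127.2] [69.8 43.7] 69.6
top ftop [304 288  11  12  43] [0.2658 0.0066 0.2174] rect [266.    6.7] [ 8.6 38.1] 46.5
top tall 0.6845135653554064
side plate [ 241  233   64   60 1441] [0.6062 0.0976 0.0093] rect [565.2  94.8] [154.4 243.7] 70.1
side plate [326 234  15   9  49] [ 0.4341 -0.0291  0.0113] rect [430.7 -31.8] [49.2 22.8] 27.7
side plate [293 244   8  15  70] [0.5365 0.0436 0.0079] rect [534.1  44.3] [21.  69.2] 24.4
side plate [335 266  12  16  55] [0.3846 0.1101 0.0106] rect [383.9 109.3] [65.5  8.6] 70.6
side plate [305 318  30  16 101] [0.4045 0.3136 0.0114] rect [403.9 313. ] [80.3 37. ] 16.3
side plate [356 325  22  18 255] [0.2744 0.3054 0.007 ] rect [276.8 301.7] [53.3 56.3] 0.0
side block [326 229  15   9  45] [ 0.4353 -0.0285  0.0301] rect [431.4 -33.2] [49.2 20.4] 29.4
side block [320 254  25  23 314] [0.4114 0.1029 0.0283] rect [416.8 102.2] [75.1 65.2] 72.6
side block [289 269  18  20 130] [0.4957 0.177  0.0283] rect [503.1 170. ] [48.6 68.7] 1.8
side block [305 315  30  14  82] [0.4054 0.3131 0.0304] rect [404.7 313. ] [79.4 37.2] 13.5
side ftop [385 196  10  14  99] [0.2647 0.0045 0.2213] rect [268.1   3.2] [17.4 48.8] 46.7
side ftop [300 214  26  22 310] [0.4627 0.1341 0.2172] rect [463.  130.9] [73.2 44.3] 70.2
side tall 0.6814586627512442
```

View pics/c0.png

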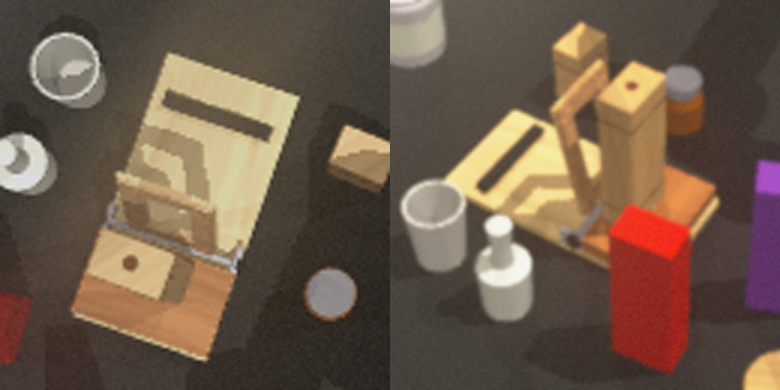

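The crop shows the form (top hole at crop px (130,263)) on the standing block. It seems offset to the rest's left. The stop is a frame leaning away (top bar from (118,180) to (215,215)), with a steel hinge bar. The bottle/maul and cup are to the left, the short form and jar to the right. Now the rest's frame.

Run:
```python
from h import *
p=cv2.imread("pics/top0.png");W=cloud("top",np.load("pics/top0.npy"));hsv=cv2.cvtColor(p,cv2.COLOR_BGR2HSV)
q=cv2.imread("pics/side0.png");V=cloud("side",np.load("pics/side0.npy"));h2=cv2.cvtColor(q,cv2.COLOR_BGR2HSV)
pts=[]
for w,h in((W,hsv),(V,h2)):
    m=(h[...,1]>50)&(h[...,0]<30)&(w[...,2]>.005)&(w[...,2]<.036)&(abs(w[...,0]-.5)<.22)&(abs(w[...,1]-.09)<.2)
    k,l,s,c=cv2.connectedComponentsWithStats(m.astype(np.uint8),connectivity=8)
    for i in range(1,k):
        if s[i,4]>250:
            X=w[l==i]
            if abs(X[:,0].mean()-.5)<.15: pts.append(X)
    A=np.vstack(pts)if w is W else X
    r=cv2.minAreaRect((A[:,:2]*1000).astype(np.float32));print(r)
A=pts=np.vstack(pts)
for yaw in(-18,-19,-19.5,-20,-21,-22):
    t=np.radians(yaw);ux=np.array([np.cos(t),np.sin(t)]);uy=np.array([-ux[1],ux[0]])
    a,b=A[:,:2]@ux,A[:,:2]@uy
    f=np.array([.4635,.1275])
    print(yaw,"x",np.percentile(a,[.3,99.7]).round(4),"y",np.percentile(b,[.3,99.7]).round(4),"form",f@ux,f@uy)
t=np.radians(-20);ux=np.array([np.cos(t),np.sin(t)]);uy=np.array([-ux[1],ux[0]])
# profile of everything above 0.04 in the rest corridor
for nm,w in(("top",W),("side",V)):
    a,b=w[...,:2]@ux,w[...,:2]@uy
    m=(w[...,2]>.05)&(w[...,2]<.24)&(a>.41)&(a<.55)&(b>.2)&(b<.36)
    B=np.c_[a[m],b[m],w[m][:,2]]
    for z in np.arange(.05,.24,.01):
        s=B[(B[:,2]>=z)&(B[:,2]<z+.01)]
        if len(s)>3: print(nm,round(z,2),len(s),"x",s[:,0].min().round(3),s[:,0].max().round(3),"y",s[:,1].min().round(3),s[:,1].max().round(3))
# bystanders: blobs above table
m=((W[...,2]>.02)&(W[...,2]<.2)&(abs(W[...,0]-.48)<.3)&(abs(W[...,1]-.08)<.32)).astype(np.uint8)
k,l,s,c=cv2.connectedComponentsWithStats(m)
for i in range(1,k):
    if s[i,4]>40: X=W[l==i];print(s[i],X.min(0).round(3),X.max(0).round(3))
```

```text
((536.867431640625, 97.56930541992188), (154.81344604492188, 307.906494140625), 71.20523834228516)
((414.0898132324219, 103.01770782470703), (75.12986755371094, 70.98419952392578), 72.55525207519531)
-18 x [0.3295 0.6291] y [0.1843 0.3416] form 0.4014150285199979 0.2644890827204202
-19 x [0.3257 0.6243] y [0.1937 0.3492] form 0.3967379200969959 0.27145445797980505
-19.5 x [0.3236 0.6218] y [0.1968 0.3531] form 0.394353956568919 0.27490626936910556
-20 x [0.3209 0.6196] y [0.2001 0.357 ] form 0.3919399614602458 0.2783371455816508
-21 x [0.3161 0.6149] y [0.2065 0.3656] form 0.38702261411442723 0.2851350489926399
-22 x [0.311  0.6105] y [0.2127 0.3746] form 0.38198737593117715 0.29184609750554064
top 0.05 32 x 0.43 0.443 y 0.235 0.32
top 0.06 61 x 0.412 0.443 y 0.229 0.322
top 0.07 12 x 0.414 0.442 y 0.229 0.318
top 0.08 18 x 0.411 0.444 y 0.229 0.32
top 0.09 15 x 0.438 0.449 y 0.23 0.319
top 0.1 16 x 0.44 0.446 y 0.229 0.322
top 0.11 17 x 0.412 0.45 y 0.23 0.321
top 0.12 17 x 0.444 0.452 y 0.23 0.32
top 0.13 16 x 0.446 0.455 y 0.229 0.323
top 0.14 18 x 0.411 0.455 y 0.23 0.321
top 0.1
[... 815 characters left out ...]
68 y 0.23 0.328
side 0.21 16 x 0.41 0.413 y 0.245 0.314
[184 118  31   8 167] [0.769 0.317 0.02 ] [0.78  0.4   0.076]
[230 141  25  25 322] [0.635 0.182 0.021] [0.704 0.251 0.09 ]
[274 160  22  12  72] [0.622 0.058 0.02 ] [0.658 0.125 0.027]
[329 172  24  22 336] [ 0.551 -0.119  0.02 ] [ 0.609 -0.05   0.092]
[216 175  22  20 339] [0.546 0.238 0.02 ] [0.602 0.293 0.135]
[ 244  187   58   62 1574] [0.379 0.037 0.02 ] [0.549 0.215 0.2  ]
[321 219  18  18 254] [ 0.416 -0.078  0.03 ] [ 0.468 -0.026  0.081]
[193 224  37  29 789] [0.37  0.262 0.021] [0.448 0.322 0.196]
[230 267  27  32 734] [0.249 0.173 0.021] [0.32  0.22  0.198]
[ 285  275   50   51 1192] [ 0.18  -0.063  0.094] [0.303 0.075 0.2  ]
```

Rest: yaw about -19.5°, hinge about x'=0.422. The form is centred to within a few mm, heel about 7 mm behind the hinge, and the stop at about 0.25 rad. Plan: keep the tool vertical, jaws along the rest's y and half open so that two fingertips push at about 140 mm up the back face, along the arc.

```bash
python3 -m crank '{"hand":[140,140,140,140,140],"translation":[[0,-0.03,-0.035],[0,-0.06,-0.07],[0,-0.09,-0.105],[0,-0.12,-0.14],[0,-0.15,-0.175]],"dr":[[0.12,0,0],[0.24,0,0],[0.36,0,0],[0.48,0,0],[0.585,0,0]]}' 30
```

```text
time_s: 0.6
position: [0.267, -0.3442, 0.2311]
tool_rot: [[-0.0, -0.34, -0.941], [0.0, -0.941, 0.34], [-1.0, -0.0, 0.0]]
ft_force: [0.3, -1.1, 0.5]
grip_width: 0.0388
```

```bash
python3 -m crank '{"hand":[140,140,140,140,140],"translation":[[0,-0.046,-0.009],[0,-0.092,-0.018],[0,-0.138,-0.027],[0,-0.184,-0.036],[0,-0.23,-0.045]],"dr":[[0,0,0],[0,0,0],[0,0,0],[0,0,0],[0,0,0]]}' && python3 -m crank '{"hand":[140,140,140,140,140],"translation":[[0,-0.045,0.017],[0,-0.09,0.034],[0,-0.135,0.051],[0,-0.18,0.068],[0,-0.225,0.08]],"dr":[[0,0,0],[0,0,0],[0,0,0],[0,0,0],[0,0,0]]}'
```

```text
time_s: 1.1
position: [0.3862, -0.1424, 0.2313]
tool_rot: [[-0.0, -0.335, -0.942], [0.0, -0.942, 0.335], [-1.0, -0.0, 0.0]]
ft_force: [1.0, -0.8, 0.2]
grip_width: 0.0386
time_s: 1.6
position: [0.3848, 0.0966, 0.2313]
tool_rot: [[-0.0, -0.335, -0.942], [-0.0, -0.942, 0.335], [-1.0, 0.0, 0.0]]
ft_force: [1.5, -0.9, -0.2]
grip_width: 0.0387
```

```bash
python3 -m crank '{"hand":[140,140,140,140,140],"translation":[[0,-0.04,0],[0,-0.055,0],[0.03,-0.055,0],[0.06,-0.055,0],[0.06,-0.055,0]],"dr":[[0,0,0],[0,0,0],[0,0,0],[0,0,0],[0,0,0]]}'
python3 - <<'E'
from h import *
p,d=cams.get_image("side");cv2.imwrite("pics/s1.png",cv2.resize(p[150:310,200:420],(770,560),interpolation=cv2.INTER_CUBIC))
E
```

```text
time_s: 2.1
position: [0.4021, 0.1464, 0.1686]
tool_rot: [[-0.007, -0.334, -0.942], [-0.001, -0.942, 0.334], [-1.0, 0.003, 0.007]]
ft_force: [-0.0, 0.5, 0.7]
grip_width: 0.0387
```

View pics/s1.png

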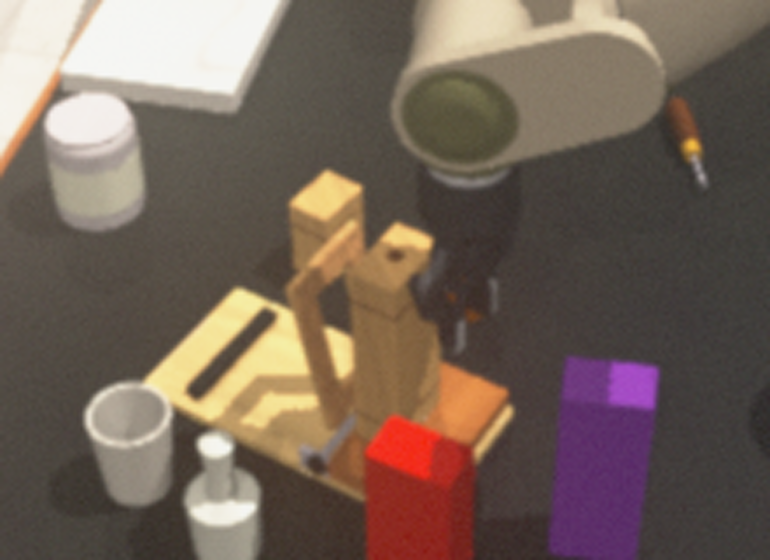

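The side view shows the fingertips at about (460,320), behind the form's back face near its top, with a clear gap and no contact. Now tip it to about 0.3 rad.

```bash
python3 -m crank '{"hand":[140,140,140,140,140],"translation":[[0,-0.003,-0.012],[0,-0.003,-0.022],[0,-0.003,-0.031],[-0.002,-0.003,-0.038],[-0.004,-0.003,-0.045]],"dr":[[0,0,0],[0,0,0],[0,0,0],[0,0,0],[0,0,0]]}' && python3 -m crank '{"hand":[140,140,140,140,140],"translation":[[-0.001,0,-0.006],[-0.002,0,-0.0115],[-0.0025,0,-0.017],[-0.003,0,-0.023],[-0.003,0,-0.029]],"dr":[[0,0,0],[0,0,0],[0,0,0],[0,0,0],[0,0,0]]}'
python3 - <<'E'
from h import *
p,d=cams.get_image("side");cv2.imwrite("pics/s2.png",cv2.resize(p[150:310,200:420],(770,560),interpolation=cv2.INTER_CUBIC))
E
```

```text
time_s: 2.65
position: [0.4482, 0.1338, 0.1757]
tool_rot: [[0.0, -0.335, -0.942], [-0.0, -0.942, 0.335], [-1.0, -0.0, -0.0]]
ft_force: [-0.5, 0.4, -0.4]
grip_width: 0.038
time_s: 3.15
position: [0.4745, 0.1245, 0.1783]
tool_rot: [[-0.002, -0.334, -0.942], [0.0, -0.942, 0.334], [-1.0, 0.0, 0.002]]
ft_force: [-6.5, 1.7, 5.6]
grip_width: 0.0386
```

View pics/s2.png

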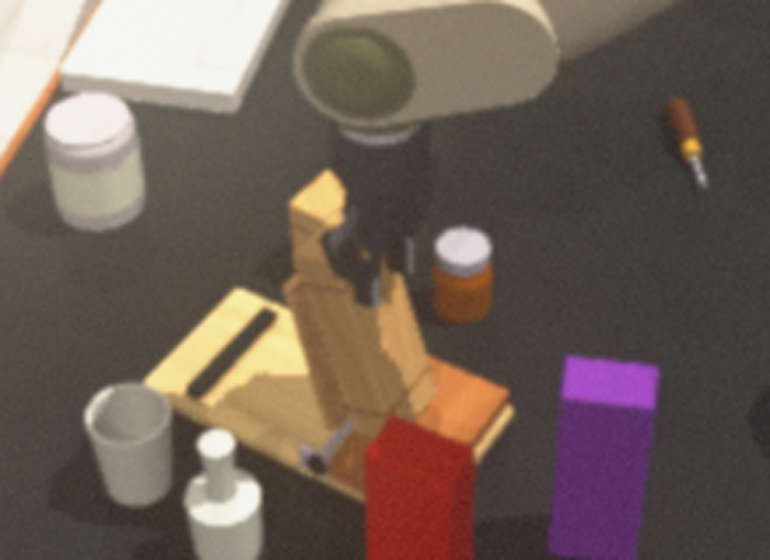

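The form leans flat against the stop: its back face runs from about (370,240) to (430,380) and its heel sits at about (370,410) near the hinge. Push force is about 7 N. Continue along the arc.

```bash
python3 -m crank '{"hand":[140,140,140,140,140],"translation":[[0,0,-0.006],[0,0,-0.0115],[0.001,0,-0.017],[0.002,0,-0.022],[0.003,0,-0.0275]],"dr":[[0,0,0],[0,0,0],[0,0,0],[0,0,0],[0,0,0]]}' && python3 -m crank '{"hand":[140,140,140,140,140],"translation":[[0.001,0,-0.006],[0.0025,0,-0.0115],[0.0045,0,-0.017],[0.0065,0,-0.0225],[0.0085,0,-0.028]],"dr":[[0,0,0],[0,0,0],[0,0,0],[0,0,0],[0,0,0]]}'
cat > look.py <<'E'
import sys
from h import *
n=sys.argv[1];q=[]
for c in("top","side"):
    p,d=cams.get_image(c)
    if c=="top":
        D=d.copy();W=cloud(c,d)
    r=p[120:260,210:350] if c=="top" else p[180:310,220:350]
    q.append(cv2.resize(r,(400,400),interpolation=cv2.INTER_CUBIC))
    V=cloud(c,d);t=np.radians(-19.5);ux=np.array([np.cos(t),np.sin(t)]);uy=np.array([-ux[1],ux[0]])
    hsv=cv2.cvtColor(p,cv2.COLOR_BGR2HSV)
    a,b=V[...,:2]@ux-.4225,V[...,:2]@uy-.2752
    m=(hsv[...,1]>50)&(hsv[...,0]<30)&(V[...,2]>.045)&(V[...,2]<.23)&(abs(b)<.06)&(a>-.06)&(a<.21)
    X=np.c_[a[m],b[m],V[...,2][m]]
    for lo in np.arange(-.06,.21,.02):
        s=X[(X[:,0]>=lo)&(X[:,0]<lo+.02)]
        if len(s)>5:print(c,"x",round(lo,2),len(s),"zmed",np.median(s[:,2]).round(3),"zmax",s[:,2].max().round(3),"y",s[:,1].min().round(3),s[:,1].max().round(3))
cv2.imwrite(f"pics/{n}.png",np.hstack(q))
E
python3 look.py l3
```

```text
time_s: 3.7
position: [0.5005, 0.1156, 0.1758]
tool_rot: [[-0.0, -0.334, -0.943], [0.001, -0.943, 0.334], [-1.0, -0.0, 0.001]]
ft_force: [-4.9, 2.3, 6.1]
grip_width: 0.0386
time_s: 4.2
position: [0.5276, 0.1062, 0.1676]
tool_rot: [[0.002, -0.334, -0.942], [0.001, -0.942, 0.334], [-1.0, -0.001, -0.001]]
ft_force: [-2.3, 2.5, 7.1]
grip_width: 0.0385
top x -0.04 14 zmed 0.078 zmax 0.086 y 0.012 0.034
top x -0.02 95 zmed 0.095 zmax 0.109 y -0.01 0.034
top x 0.0 76 zmed 0.115 zmax 0.136 y -0.049 0.033
top x 0.02 33 zmed 0.063 zmax 0.138 y -0.051 -0.005
top x 0.04 7 zmed 0.082 zmax 0.099 y -0.05 -0.048
top x 0.06 25 zmed 0.123 zmax 0.138 y -0.05 -0.039
top x 0.08 46 zmed 0.148 zmax 0.174 y -0.05 -0.035
top x 0.1 18 zmed 0.159 zmax 0.187 y -0.05 -0.031
side x -0.04 204 zmed 0.068 zmax 0.09 y -0.036 0.04
side x -0.02 242 zmed 0.09 zmax 0.111 y -0.033 0.041
side x 0.0 300 zmed 0.113 zmax 0.141 y -0.034 0.045
side x 0.02 427 zmed 0.14 zmax 0.229 y -0.045 0.056
side x 0.04 286 zmed 0.153 zmax 0.227 y -0.026 0.057
side x 0.06 183 zmed 0.148 zmax 0.204 y -0.026 0.05
side x 0.08 134 zmed 0.157 zmax 0.201 y 0.008 0.049
side x 0.1 27 zmed 0.179 zmax 0.187 y 0.003 0.047
```

View pics/l3.png

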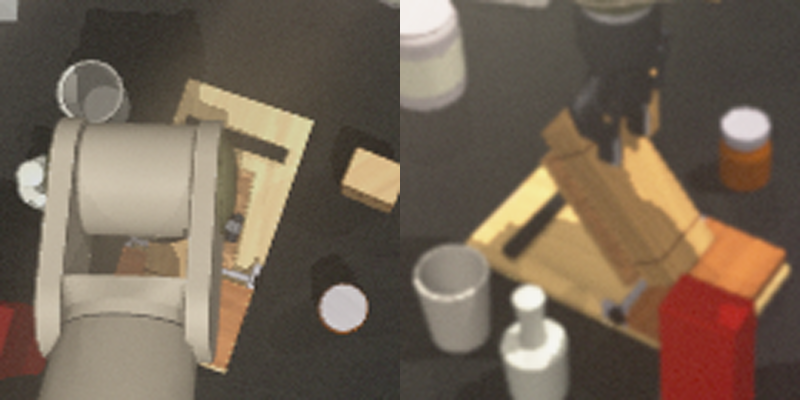

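The stop is still up and the form is flat against it, tilted about 0.7 rad. The heel is about 5 mm behind the hinge, y spans ±35 mm (centred), and the bystanders are untouched. Continue.

```bash
python3 -m crank '{"hand":[140,140,140,140,140],"translation":[[0.0025,0,-0.0055],[0.005,0,-0.0105],[0.0075,0,-0.0155],[0.0105,0,-0.0205],[0.0135,0,-0.0255]],"dr":[[0,0,0],[0,0,0],[0,0,0],[0,0,0],[0,0,0]]}' && python3 -m crank '{"hand":[140,140,140,140,140],"translation":[[0.0035,0,-0.0045],[0.007,0,-0.009],[0.011,0,-0.0135],[0.015,0,-0.018],[0.019,0,-0.022]],"dr":[[0,0,0],[0,0,0],[0,0,0],[0,0,0],[0,0,0]]}' && python3 -m crank '{"hand":[140,140,140,140,140],"translation":[[0.0045,0,-0.004],[0.009,0,-0.0075],[0.0135,0,-0.011],[0.018,0,-0.0145],[0.0225,0,-0.018]],"dr":[[0,0,0],[0,0,0],[0,0,0],[0,0,0],[0,0,0]]}'; python3 look.py l4|grep side
```

```text
time_s: 4.8
position: [0.552, 0.0975, 0.1541]
tool_rot: [[0.002, -0.334, -0.942], [0.0, -0.942, 0.334], [-1.0, -0.001, -0.002]]
ft_force: [-1.5, 1.9, 6.4]
grip_width: 0.0383
time_s: 5.3
position: [0.5734, 0.0898, 0.1353]
tool_rot: [[0.004, -0.335, -0.942], [-0.0, -0.942, 0.335], [-1.0, -0.001, -0.004]]
ft_force: [-0.1, 0.3, 7.3]
grip_width: 0.0385
time_s: 5.8
position: [0.5904, 0.0837, 0.1127]
tool_rot: [[0.004, -0.335, -0.942], [-0.0, -0.942, 0.335], [-1.0, -0.001, -0.004]]
ft_force: [1.8, -0.0, 6.0]
grip_width: 0.0383
side x -0.02 178 zmed 0.071 zmax 0.08 y -0.035 0.04
side x 0.0 169 zmed 0.078 zmax 0.085 y -0.034 0.041
side x 0.02 180 zmed 0.084 zmax 0.091 y -0.034 0.04
side x 0.04 180 zmed 0.09 zmax 0.098 y -0.034 0.047
side x 0.06 217 zmed 0.094 zmax 0.105 y -0.034 0.05
side x 0.08 405 zmed 0.108 zmax 0.226 y -0.059 0.059
side x 0.1 262 zmed 0.111 zmax 0.207 y -0.05 0.06
side x 0.12 136 zmed 0.1 zmax 0.122 y -0.033 0.051
side x 0.14 115 zmed 0.103 zmax 0.128 y 0.017 0.05
side x 0.16 25 zmed 0.102 zmax 0.127 y 0.017 0.039
```

```bash
python3 -m crank '{"hand":[140,140,140,140,140],"translation":[[0.006,0,-0.004],[0.012,0,-0.0075],[0.018,0,-0.0105],[0.024,0,-0.0125],[0.03,0,-0.0145]],"dr":[[0,0,0],[0,0,0],[0,0,0],[0,0,0],[0,0,0]]}' && python3 -m crank '{"hand":[140,140,140,140,140],"translation":[[0.0015,0,-0.0005],[0.003,0,-0.001],[0.0045,0,-0.001],[0.006,0,-0.001],[0.0075,0,-0.001]],"dr":[[0,0,0],[0,0,0],[0,0,0],[0,0,0],[0,0,0]]}'; python3 look.py l5|grep side
```

```text
time_s: 6.4
position: [0.6039, 0.0788, 0.0825]
tool_rot: [[0.004, -0.335, -0.942], [-0.001, -0.942, 0.335], [-1.0, -0.001, -0.004]]
ft_force: [3.5, 0.0, 6.0]
grip_width: 0.0387
time_s: 6.9
position: [0.6036, 0.0787, 0.0745]
tool_rot: [[0.001, -0.335, -0.942], [-0.0, -0.942, 0.335], [-1.0, -0.0, -0.001]]
ft_force: [2.2, -0.9, 5.1]
grip_width: 0.0382
side x -0.02 119 zmed 0.064 zmax 0.075 y -0.03 0.04
side x 0.0 144 zmed 0.071 zmax 0.078 y -0.032 0.04
side x 0.02 145 zmed 0.072 zmax 0.078 y -0.034 0.041
side x 0.04 139 zmed 0.072 zmax 0.077 y -0.034 0.04
side x 0.06 140 zmed 0.072 zmax 0.078 y -0.035 0.041
side x 0.08 160 zmed 0.072 zmax 0.23 y -0.032 0.041
side x 0.1 362 zmed 0.122 zmax 0.22 y -0.06 0.058
side x 0.12 136 zmed 0.076 zmax 0.229 y -0.023 0.06
side x 0.14 73 zmed 0.071 zmax 0.076 y -0.032 0.041
side x 0.16 70 zmed 0.071 zmax 0.08 y 0.01 0.04
side x 0.18 9 zmed 0.07 zmax 0.074 y 0.004 0.037
```

View pics/l5.png

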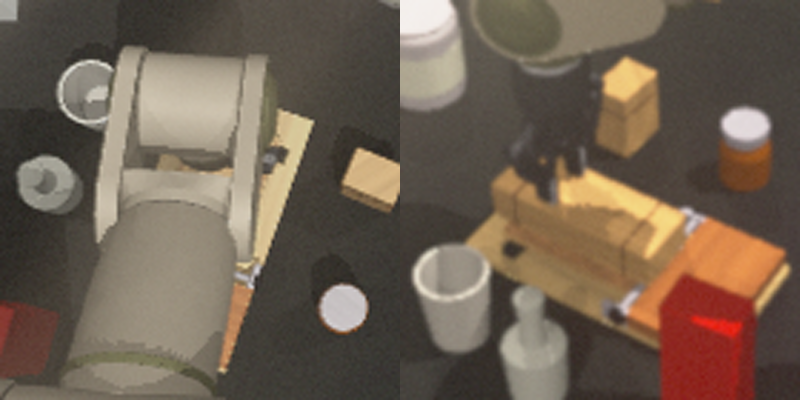

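The form is practically flat (its top face is level at about 0.072). Press down a little to confirm the end stop by force.

```bash
python3 -m crank '{"hand":[140,140,140,140],"translation":[[0.001,0,0],[0.002,0,0],[0.003,0,0],[0.003,0,0]],"dr":[[0,0,0],[0,0,0],[0,0,0],[0,0,0]]}'
```

```text
time_s: 7.4
position: [0.6037, 0.0787, 0.0726]
tool_rot: [[0.001, -0.334, -0.942], [-0.0, -0.942, 0.334], [-1.0, -0.0, -0.001]]
ft_force: [0.5, -0.8, 13.5]
grip_width: 0.0387
```

```bash
python3 -m crank '{"hand":[140,140,140],"translation":[[0.001,0,0],[0.002,0,0],[0.002,0,0]],"dr":[[0,0,0],[0,0,0],[0,0,0]]}' && python3 -m crank '{"hand":[140,140,140,140,140],"translation":[[-0.005,0,0],[-0.02,0,0],[-0.05,0,0],[-0.1,0,0],[-0.14,0,0]],"dr":[[0,0,0],[0,0,0],[0,0,0],[0,0,0],[0,0,0]]}' && python3 -m crank '{"hand":[140,140,140,140,140],"translation":[[-0.02,0.045,0],[-0.02,0.09,0],[-0.02,0.135,0],[-0.02,0.18,0],[-0.02,0.225,0]],"dr":[[0,0,0],[0,0,0],[0,0,0],[0,0,0],[0,0,0]]}'
python3 - <<'E'
from h import *
q=[]
t=np.radians(-19.5);ux=np.array([np.cos(t),np.sin(t)]);uy=np.array([-ux[1],ux[0]])
for n in("top","side"):
    p,d=cams.get_image(n);W=cloud(n,d);h=cv2.cvtColor(p,cv2.COLOR_BGR2HSV)
    a,b=W[...,:2]@ux-.4225,W[...,:2]@uy-.2752
    m=(h[...,1]>40)&(h[...,0]<30)&(W[...,2]>.062)&(W[...,2]<.085)&(a>-.05)&(a<.22)&(abs(b)<.06)
    X=np.c_[a[m],b[m],W[...,2][m]]
    r=cv2.minAreaRect((X[:,:2]*1000).astype(np.float32));print(n,r)
    print("plane",np.linalg.lstsq(np.c_[X[:,:2],np.ones(len(X))],X[:,2],rcond=None)[0].round(4))
    q.append(cv2.resize(p[120:260,210:350] if n=="top" else p[180:310,220:350],(400,400),interpolation=cv2.INTER_CUBIC))
cv2.imwrite("pics/l6.png",np.hstack(q))
E
```

```text
time_s: 7.7
position: [0.6037, 0.0788, 0.0723]
tool_rot: [[0.003, -0.334, -0.942], [-0.001, -0.942, 0.334], [-1.0, -0.0, -0.003]]
ft_force: [-4.8, -2.2, 27.5]
grip_width: 0.0383
time_s: 8.2
position: [0.6024, 0.0791, 0.2104]
tool_rot: [[-0.003, -0.334, -0.942], [0.001, -0.942, 0.334], [-1.0, 0.001, 0.003]]
ft_force: [1.1, 0.3, 0.2]
grip_width: 0.0386
time_s: 8.7
position: [0.5264, -0.134, 0.2282]
tool_rot: [[-0.003, -0.334, -0.942], [0.002, -0.942, 0.334], [-1.0, -0.001, 0.004]]
ft_force: [1.0, -0.9, -0.2]
grip_width: 0.0388
top ((90.28956604003906, -0.332427978515625), (189.82077026367188, 70.32298278808594), 0.08697087317705154)
plane [-0.0017  0.0028  0.0746]
side ((88.11985778808594, 3.313861846923828), (194.298095703125, 74.10113525390625), 0.5899634957313538)
plane [ 0.0008 -0.025   0.0714]
```

View pics/l6.png

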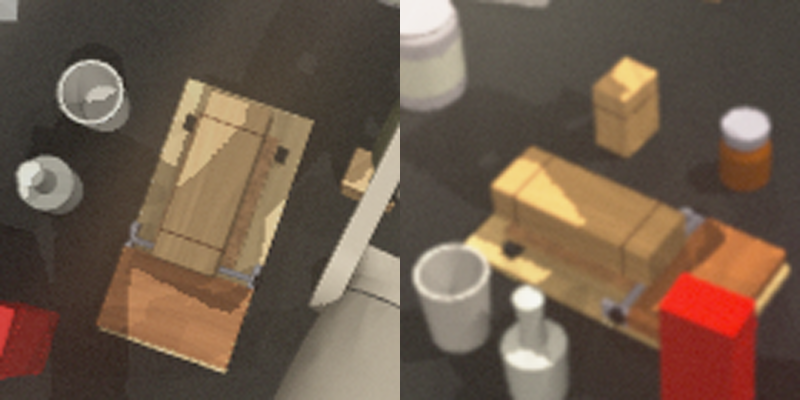

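The form lies flat: its top face is level, it measures 190x70 mm, it is straight within 0.6°, its y is 0 to 3 mm, and its heel is about 5 mm behind the hinge. The bystanders are in place and the arm is clear.

```bash
python3 -c "
from rig import env;print(env.close_job())"
```

```text
the job is handed in; nothing more can be done
None
```

The form now lies flat on the lowered stop, and I handed the job in at about 9 s of the 48 s allowed; no verdict was reported.

I pushed it over with two half-open fingertips at about 140 mm up its back face, at roughly 0.5 rad/s. It leaned against the stop at about 0.3 rad, then form and stop went down together. I pressed lightly at the end until the force reached 27 N with almost no further movement, so the stop should be on its end stop. Then I lifted clear.

The last checks were taken after the arm moved away:
- **Flat:** the upper face is level within 0.003 rad at a height of 0.0746 m from the top camera; it should be 0.074 m.
- **Straight:** it lies within 0.6° of the rest's x axis.
- **Centred:** the form is 0 to 3 mm off the middle, and its heel is about 5 mm behind the hinge line.
- **Bystanders:** the cup, maul, jar and short form look unmoved in the last views. I did not measure their positions again, and the awl, disc and slat were not in those views.
- **Camera disagreement:** the two cameras differ by 3 mm in height and 4 mm sideways. The side camera also shows a 0.025 rad sideways slope that the top camera does not, but all of this is well within tolerance.
- **Not measured:** I did not read the stop's angle or the contact force between form and stop directly; both are inferred from the level face and the end-stop force.

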